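Pin the crank onto the etching press

TASK

The crank has been slipped onto the etching press's drive shaft but not yet pushed in, against its light spring, to where the cross holes meet. Take the linch pin from the wooden block, bring the crank's hole and the hidden shaft hole together by feel, and push the pin straight down through both until its head sits on the hub with the loop facing off the shaft end; then swing the sprung loop down over the shaft end until it snaps shut, and let go. Light pressure only, never force the pin, and leave the bottle, jar and pot alone.

Things in the scene. Friction and masses are not known exactly. Their poses are not given: they have to be found in the camera images.
- hub_hole (a point): Centre of the mouth of the crank's 13 mm round cross hole, on the flat top of its dark square hub, 188 mm above the table. Axes: -y points outward along the level drive shaft, off its free end; +y inward to the press; z up. The hub is 36 mm high and wide; it ends 15 mm outward of the hole and 60 mm inward of it. The hole runs straight down: 6 mm wall, 24 mm shaft, 6 mm wall.
- crank: Steel crank, origin on the shaft's axis 18 mm below hub_hole, same axes. It cannot turn, only slide along the shaft; a light coil spring behind it resists and pushes it back out: 1 N at the start, 2 to 6 N where the holes meet. A red arm hangs from the hub; its wooden handle ends 42 mm above the table, 54 mm outward of the hole. A pin tip in the hub's hole, on the shaft's top, can drag it along.
- press: Green fixed etching press, origin on the table below its shaft. The 24 mm square shaft in the hub, its flat top 6 mm below the mouth, has a 13 mm upright cross hole, hidden, not measured: at the start 3.5 to 17 mm farther inward than the hub's; the crank can go 24 mm, too far. A pin tip drops in when the holes meet. Side frame 125 mm inward of hub_hole, 235 mm high, screws 280.
- pin_head (a point): Centre of the linch pin's brass head, 16 (x) by 14 (y) by 24 mm high; z up. Shank below it: 11 mm across, 46 mm long, the last 1.5 mm tapering to 8.5 mm. It stands upright in the block's hole, head on the block. Its loop is hinged along y on both y sides, 6 mm below this point; open, it lies level along +x, which must face outward (hub -y) on the press. Home, this point is 12 mm above the hub's top.
- loop_end (a point): Middle of the loop's far wire, 58 mm from the hinge line. The loop is of 5 mm steel wire, 59 mm wide; there is room inside it for a finger.
- loop (a joint): Angle of the loop: 0 open (level, along the pin's +x), 1.57 shut (hanging straight down round the shaft). An over-centre spring keeps it open: about 3 N on the far wire swings it if the pusher follows the wire's arc down and inward (rubbing across the wire takes more), and past about 0.8 rad it snaps shut by itself. The shaft end comes to 26 mm outward of the pin.
- linch_pin: The whole linch pin, 0.16 to 0.23 kg; origin at the shoulder under the head, 12 mm below pin_head, same axes. More than 40 N between it and the press, shaft or crank is forcing it.
- block: Pale wooden block, 90 by 60 mm and 62 mm high, fixed to the table; origin at the middle of its underside.
- gesso: Loose white bottle, 66 mm across, 150 mm high; leave alone. Origin at its underside.
- ink_jar: Loose black jar with white lid, 70 mm across, 75 mm high; leave alone. Origin at its underside.
- paint_pot: Loose blue pot, 68 mm across, 60 mm high; leave alone. Origin at its underside.

How it is judged (in metres and radians):
On the way, in this order (a step that is already met when the one before it is completed fails the run):
1. the pin stands through hub and shaft with its head on the hub, loop still open (z of pin_head in the frame of hub_hole below 0.0155 m and horizontal distance between pin_head and hub_hole below 0.004 m and angle between the z axis of pin_head and the z axis of hub_hole, either way round below 0.12 rad and value of joint loop below 0.5 rad), for 0.2 s.
2. the loop is swung over the shaft end and has snapped shut (value of joint loop above 1.4 rad), for 0.2 s.
At the end, for the whole second after the job is handed in: the pin is down through crank and shaft, head on the hub within 3.5 mm and upright within 0.12 rad, within 4 mm of the hole's centre, its loop shut round the shaft (above 1.4 rad), everything released and at rest (z of pin_head in the frame of hub_hole between 0.008 and 0.0155 m and horizontal distance between pin_head and hub_hole below 0.004 m and angle between the z axis of pin_head and the z axis of hub_hole, either way round below 0.12 rad and value of joint loop above 1.4 rad and linear speed of linch_pin below 0.02 m/s); the robot touches nothing.
It fails at once if the pin is forced: more than 40 N between the pin or its loop and the press with its crank and shaft (contact force between linch_pin and press above 40 N).
It fails at once if the bottle, jar or pot is shifted by more than 20 mm (distance of any of gesso, ink_jar, paint_pot from where it was at the start of the episode above 0.02 m).
It also fails if it takes over 67 s, if anything falls off the work surface, if the arm or the gripper's body presses on something with over 40 N, if the wrist force passes 120 N, or if a joint passes its speed limit or range.

ROBOT

A 6-joint arm with a two-finger parallel gripper is mounted at the origin on the work surface. World frame = base frame: x ahead of the robot, y to its left, z up, the work surface at z = 0. Lengths are in mm, angles in degrees, forces in N, time in s.
With the tool pointing down it reaches from about 350 to 850 mm from the base axis. Payload 8.1 kg.
Tool frame: the origin (TCP) lies at the very end of the fingers, on their centre line; the grasp point (between the pads) lies 19 mm behind it (pinch_z is the z of the grasp point in the tool frame, in mm); z points along the fingers, y is the direction in which the jaws open and shut (so a half turn about z gives the same grasp; the last joint's range is limited). The gripper opens to 85 mm and grips with 20 to 120 N. Pads are 22 mm wide; open, the fingers measure 114 mm over their backs; the gripper's body (76 mm by 85 mm) begins 54 mm behind the grasp point. The pads swing forward as they close: fully open they stand 13 mm farther back than shut.
Start: joints at [-4.893, 7.471, 85.268, -0, 87.261, -4.893], TCP at [600.004, 0.022, 231.292] pointing down, gripper open.
Joint ranges: [-169.43, 169.43], [-51.17, 129.36], [1.28, 143.12], [-76.62, 256.62], [0, 156.53], [-152.29, 152.29]. Speed limits (degrees/s): [136.94, 136.94, 159.86, 180, 180, 180].

INTERFACE

Orientations are given as [roll, pitch, yaw] about the fixed x, y, z axes, in that order (R = Rz(yaw) Ry(pitch) Rx(roll)).
In Python, from bench import * gives the robot as it stands.
- The arm moves only by the shell command python3 -m creep 'ROWS' [FORCE]. ROWS is a JSON object of lists of equal length, an entry for each row: "translation": the shift along the tool's x, y, z in mm, a list of three; "rotation": the turn, a rotation vector about the tool's x, y, z in rad, a list of three; "claw": the finger opening in mm, from 0 to 85.4. In form: {"translation": [[dx, dy, dz], ...], "rotation": [[ax, ay, az], ...], "claw": [claw, ...]}. A call has 1 to 10 rows; each row shifts and turns the commanded pose from where the row before left it, along the tool's axes as they then stand; what a row does not reach is not made up. A row lasts 1/10 s, in which the tool goes at most 50 mm and 8.59 degrees, less where a joint would pass 70% of its speed; a pose out of reach is approached as far as the arm can. A call is refused whole if a number of a shift passes 50 or a number of a turn 0.15, either way. A call with a gripper value outside its range is refused whole. The fingers move at their own pace and stop on an object; FORCE is the grip in N (left out, the last holds). Time passes only in rows, so rows that do not move let the fingers close. It gives the time, the measured TCP pose, the force and the opening at its end, in the units of the state.
- sense(): the state, without advancing time (a new reading comes with each control period).
- snapshot(name): name is "scene" or "side" or "wrist"; returns a dict with "frame" (384x512x3 uint8, red, green, blue), "intrinsics" (3x3 intrinsics, pixels), "extrinsics" (4x4, takes a point from camera to world coordinates). Camera axes: x right, y up, looking along -z (the intrinsics and any distortion apply to the point x, -y, -z); pixel columns grow to the right and rows downward; lengths in mm; the calibration is good to about 2 mm. A picture is of the moment at which its call begins. There is no depth.
- hand_in(): hands the job in, once; it reports no verdict.
The state is a dict: "time": time; "joint_pos": joint angles; "qd": joint speeds; "joint_efforts": joint torques, N m; "tool_pos": TCP position; "tcp_rot": TCP orientation; "ft_force": force on the tool from outside, world axes, zero at the start; "wrist_torque": the same for the moment, N m; "finger_gap": finger opening in mm.
Only numpy, scipy, OpenCV 4.12 (cv2) and the standard library are available. Lean on these libraries where they do the work, as an engineer would, in place of code of your own. Each camera call takes 0.05 s, during which the arm holds its last target.

## Working session

There is one attempt and no reset: what is moved stays moved. The work goes in short steps, Python scripts to look and compute and a shell command to move; the robot and the scene stay as the last step left them, time stands still between calls to the robot, and variables do not carry over. Pictures are saved under pics/ and viewed, and the job is handed in when it is done.

```bash
ls; mkdir -p pics; python3 - <<'E'
from bench import *
import cv2
print(sense())
for n in ("scene","side","wrist"):
    s=snapshot(n); cv2.imwrite(f"pics/{n}0.png",s["frame"][:,:,::-1]); print(n,s["intrinsics"],s["extrinsics"])
E
```

```text
pics
{'time': 0.0, 'joint_pos': array([-4.89301873e+00,  7.51602135e+00,  8.53310672e+01,  2.27190783e-03,
        8.72615599e+01, -4.89402937e+00]), 'qd': array([-0.07752982, -0.04260316,  0.04850128, -0.06924533,  0.05608875,
        0.04709292]), 'joint_efforts': array([-1.90700346e-03, -5.69404185e+01, -5.00557995e+01, -2.19391650e-04,
        1.44415747e-02,  7.24149572e-05]), 'tool_pos': array([5.99436805e+02, 8.54851944e-02, 2.30217782e+02]), 'tcp_rot': array([-1.79891941e+02, -1.15299646e-02,  9.00008891e+01]), 'ft_force': array([ 0.61959377,  0.13016266, -0.05589638]), 'wrist_torque': array([ 0.04231443, -0.01877578,  0.03305319]), 'finger_gap': 85.5680048195724}
scene [[491.3867288    0.         261.38670757]
 [  0.         491.3867288  195.98123628]
 [  0.           0.           1.        ]] [[-1.51656874e-01 -8.32759687e-01  5.32457976e-01  1.10402288e+03]
 [ 9.88398482e-01 -1.32282166e-01  7.46315584e-02 -9.50606442e+01]
 [ 8.28454117e-03  5.37599044e-01  8.43159910e-01  9.86527067e+02]
 [ 0.00000000e+00  0.00000000e+00  0.00000000e+00  1.00000000e+00]]
side [[364.8405465    0.         258.01729005]
 [  0.         364.8405465  191.63287506]
 [  0.           0.           1.        ]] [[-8.54626136e-01  2.94659836e-01 -4.27539177e-01  2.60754832e+02]
 [-5.18812507e-01 -4.51024799e-01  7.26230138e-01  3.66542737e+02]
 [ 2.11600824e-02  8.42467929e-01  5.38330789e-01  5.38670217e+02]
 [ 0.00000000e+00  0.00000000e+00  0.00000000e+00  1.00000000e+00]]
wrist [[298.02216582   0.         255.23259725]
 [  0.         298.02216582 193.22322318]
 [  0.           0.           1.        ]] [[ 9.99999176e-01 -4.49385296e-04  1.20290181e-03  5.98517281e+02]
 [ 1.02703523e-04  9.61753520e-01  2.73916331e-01  6.93052023e+01]
 [-1.27998902e-03 -2.73915982e-01  9.61752773e-01  3.71873050e+02]
 [ 0.00000000e+00  0.00000000e+00  0.00000000e+00  1.00000000e+00]]
```

View pics/scene0.png

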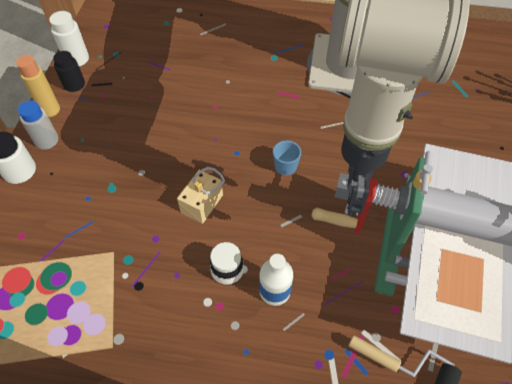

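View pics/side0.png

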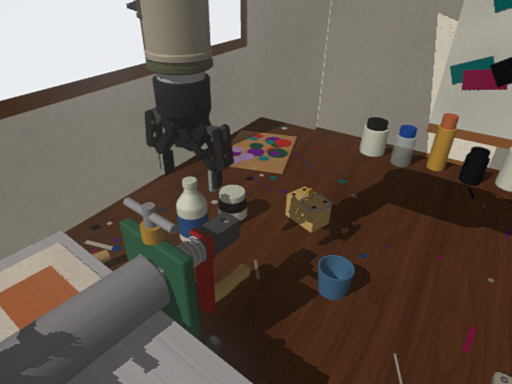

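View pics/wrist0.png

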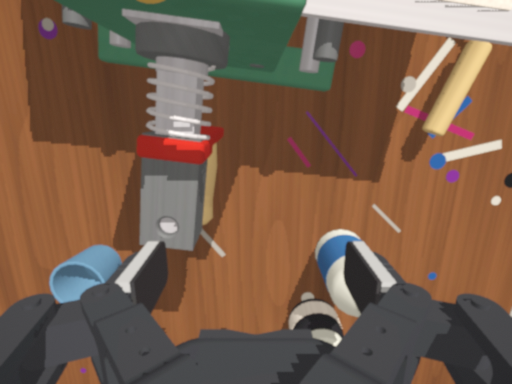

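```bash
python3 - <<'E'
import cv2,numpy as np
def crop(n,x0,y0,x1,y1,f,o):
    im=cv2.imread(f"pics/{n}.png")[y0:y1,x0:x1]; return cv2.resize(im,None,fx=f,fy=f,interpolation=cv2.INTER_CUBIC)
cv2.imwrite("pics/z1.png",crop("scene0",160,150,250,230,8,0)[:600])
cv2.imwrite("pics/z2.png",crop("side0",275,170,345,240,8,0))
cv2.imwrite("pics/z3.png",crop("wrist0",120,100,240,260,3.7,0))
E
cat > h.py <<'E'
from bench import *
import numpy as np, cv2
def ray(s,u,v):
    K,E=s["intrinsics"],s["extrinsics"]
    d=np.linalg.inv(K)@[u,v,1]; d=np.array([d[0],-d[1],-d[2]])
    return E[:3,3],E[:3,:3]@d
def atz(s,u,v,z):
    o,d=ray(s,u,v); return o+d*(z-o[2])/d[2]
def proj(s,P):
    K,E=s["intrinsics"],s["extrinsics"]
    p=np.linalg.inv(E)@np.append(P,1); p=K@[p[0],-p[1],-p[2]]; return p[:2]/p[2]
def tri(obs):
    A=np.zeros((3,3));b=np.zeros(3);L=[]
    for s,u,v in obs:
        o,d=ray(s,u,v); d=d/np.linalg.norm(d); M=np.eye(3)-np.outer(d,d); A+=M;b+=M@o
    x=np.linalg.solve(A,b)
    return x,[proj(s,x)-[u,v] for s,u,v in obs]
E
```

```text
(no output)
```

View pics/z1.png

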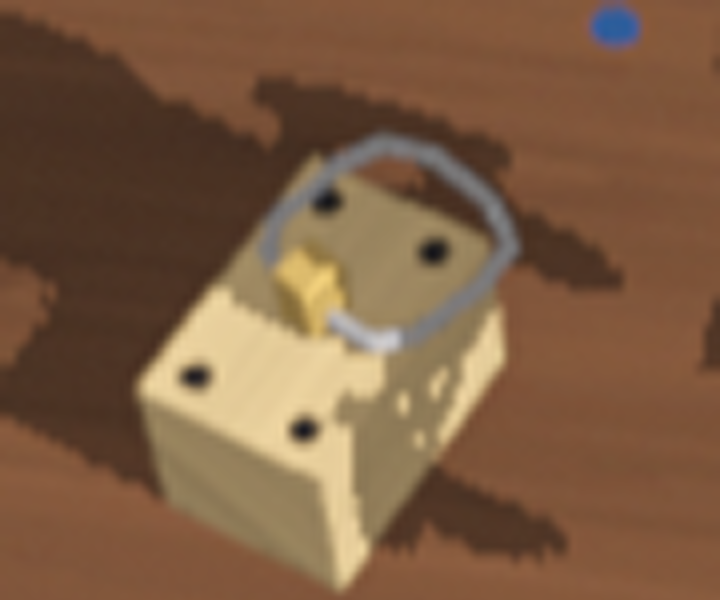

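View pics/z2.png

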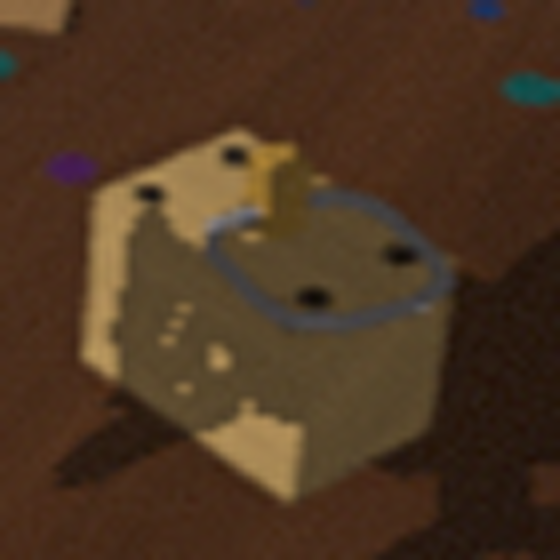

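View pics/z3.png

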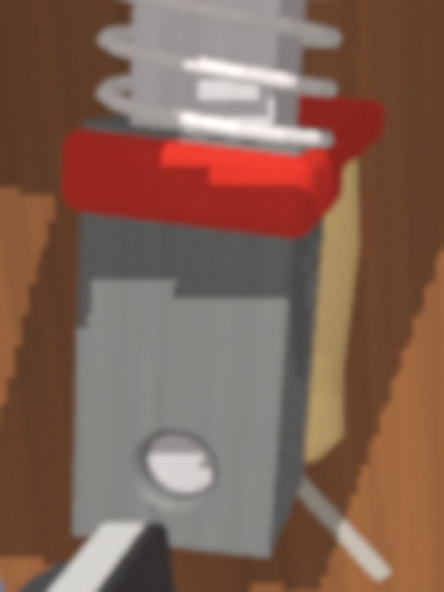

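```bash
python3 - <<'E'
from h import *
S={n:snapshot(n) for n in ("scene","side","wrist")}
w=lambda x,y:(x/3.7+120,y/3.7+100)
a=lambda x,y:(x/8+160,y/8+150)
b=lambda x,y:(x/8+275,y/8+170)
for n,p in dict(hole=(176,468),FL=(73,533),FR=(270,556),BL=(82,213),BR=(292,237)).items(): print(n,atz(S["wrist"],*w(*p),188).round(1))
for n,p in dict(far=(315,155),right=(498,245),near=(325,478),left=(140,388)).items(): print(n,atz(S["scene"],*a(*p),62).round(1))
for n,p in dict(A=(240,130),B=(92,192),D=(452,290)).items(): print(n,atz(S["side"],*b(*p),62).round(1))
print("loopend z80", atz(S["scene"],*a(460,180),80), atz(S["side"],*b(400,315),80))
print("head top", tri([(S["scene"],*a(318,268)),(S["side"],*b(282,152))]))
print("head top98", atz(S["scene"],*a(315,268),98), atz(S["side"],*b(282,152),98))
E
```

```text
hole [540.3  -6.2 188. ]
FL [520.5 -19.  188. ]
FR [556.2 -23.6 188. ]
BL [528.2  39.8 188. ]
BR [563.3  35.8 188. ]
far [ 470.6 -329.3   62. ]
right [ 493.2 -271.1   62. ]
near [ 576.4 -302.9   62. ]
left [ 556.  -359.9   62. ]
A [ 554.  -362.1   62. ]
B [ 576.3 -305.    62. ]
D [ 465.3 -315.7   62. ]
loopend z80 [ 485.00943587 -282.55554293   80.        ] [ 465.05887033 -270.78662783   80.        ]
head top (array([ 523.31660452, -315.25610684,   87.67599451]), [array([-0.50342572, -0.89525275]), array([-0.82674506,  0.51878753])])
head top98 [ 532.24262086 -311.93668876   98.        ] [ 516.64641559 -302.72992408   98.        ]
```

```bash
python3 - <<'E'
from h import *
S={n:snapshot(n) for n in ("scene",)}
s=S["scene"]
print("gesso top",atz(s,277,261,150),"jar",atz(s,226,253,75),"pot",atz(s,287,150,60))
for z in(68,): print(atz(s,460/8+160,180/8+150,z))
for i in range(4):
  t=sense(); print(t["tool_pos"],t["tcp_rot"],t["ft_force"])
E
python3 -m creep '{"translation":[[-31.5,-7.7,0],[-31.5,-7.7,0],[-31.5,-7.7,0],[-31.5,-7.7,0],[-31.5,-7.7,0],[-31.5,-7.7,0],[-31.5,-7.7,0],[-31.5,-7.7,0],[-31.5,-7.7,0],[-31.5,-7.7,0]],"rotation":[[0,0,0],[0,0,0],[0,0,0],[0,0,0],[0,0,0],[0,0,0],[0,0,0],[0,0,0],[0,0,0],[0,0,0]],"claw":[42,42,42,42,42,42,42,42,42,42]}' 40
```

```text
gesso top [ 713.14831199 -118.60259539  150.        ] jar [ 676.58954624 -226.29709338   75.        ] pot [ 381.09974197 -136.55674539   60.        ]
[ 476.81534923 -285.0374752    68.        ]
[5.99890479e+02 4.42759638e-02 2.31073906e+02] [-1.79977410e+02 -3.00601097e-03  8.99979935e+01] [-0.41440346  0.26965466 -0.53744132]
[5.99890479e+02 4.42759638e-02 2.31073906e+02] [-1.79977410e+02 -3.00601097e-03  8.99979935e+01] [-0.41440346  0.26965466 -0.53744132]
[5.99890479e+02 4.42759638e-02 2.31073906e+02] [-1.79977410e+02 -3.00601097e-03  8.99979935e+01] [-0.41440346  0.26965466 -0.53744132]
[5.99890479e+02 4.42759638e-02 2.31073906e+02] [-1.79977410e+02 -3.00601097e-03  8.99979935e+01] [-0.41440346  0.26965466 -0.53744132]
time: 1.35
tool_pos: [522.5, -316.3, 231.3]
tcp_rot: [180.0, 0.0, 90.0]
ft_force: [0.8, -0.6, -0.4]
finger_gap: 42.2
```

```bash
python3 -m creep '{"translation":[[0,0,15],[0,0,15],[0,0,15],[0,0,0]],"rotation":[[0,0,0.12],[0,0,0.12],[0,0,0.11],[0,0,0]],"claw":[42,42,42,42]}'
python3 - <<'E'
from h import *
s=snapshot("wrist"); cv2.imwrite("pics/w1.png",cv2.resize(s["frame"][:,:,::-1],None,fx=1.5,fy=1.5)); t=sense(); print(t["tool_pos"],t["tcp_rot"],t["ft_force"])
E
```

```text
time: 1.75
tool_pos: [521.6, -314.2, 183.5]
tcp_rot: [-179.7, -0.1, 69.8]
ft_force: [0.4, 0.9, -1.1]
finger_gap: 41.9
[ 522.25569097 -314.50180663  185.08046533] [-1.79854578e+02 -4.27608782e-02  7.00749693e+01] [-0.22867636  0.87029932  0.17699637]
```

View pics/w1.png

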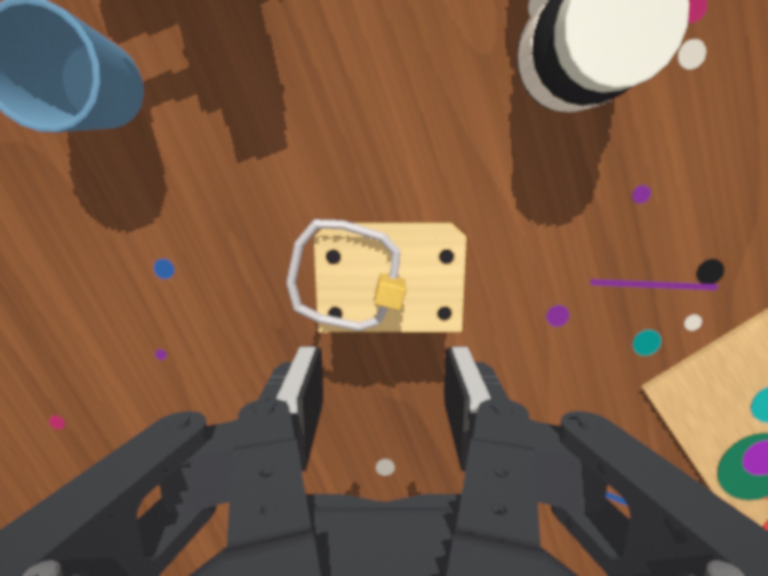

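```bash
python3 - <<'E'
from h import *
s=snapshot("wrist"); cv2.imwrite("pics/w1z.png",cv2.resize(s["frame"][135:230,180:320,::-1],None,fx=5.6,fy=5.6,interpolation=cv2.INTER_CUBIC))
E
```

```text
(no output)
```

View pics/w1z.png

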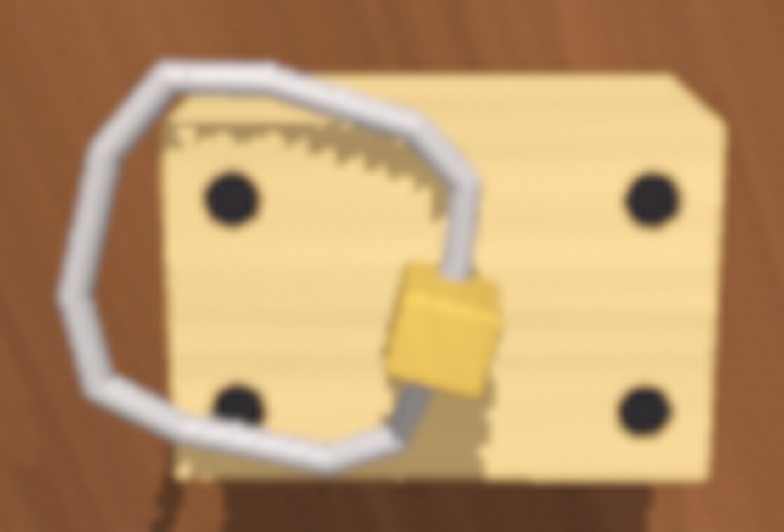

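```bash
python3 - <<'E'
from h import *
s=snapshot("wrist")
w=lambda x,y:(x/5.6+180,y/5.6+135)
q={}
for n,p in dict(c=(442,348),a=(402,303),b=(501,323),d=(483,396),e=(386,370)).items(): q[n]=atz(s,*w(*p),86); print(n,q[n].round(1))
def ang(v): return np.degrees(np.arctan2(v[1],v[0]))
print(ang(q['b']-q['a']),ang(q['d']-q['e']),np.linalg.norm(q['b']-q['a']),np.linalg.norm(q['e']-q['a']))
m1=atz(s,*w(97,155),68);m2=atz(s,*w(72,295),68)
h1=atz(s,*w(462,245),68);h2=atz(s,*w(405,415),68)
l1=atz(s,*w(170,75),68);l2=atz(s,*w(95,390),68)
print("far wire",m1,m2,ang(m2-m1)+90,"mid",(m1+m2)/2,"side",ang(h2-h1)+90,(h1+h2)/2, (l1+l2)/2,ang(l2-l1)+90)
for p in ((162,72),(725,72),(712,480),(175,480)): print(atz(s,*w(*p),62).round(1))
print(sense()["tool_pos"],sense()["tcp_rot"])
E
```

```text
c [ 523.7 -318.8   86. ]
a [ 520.4 -310.1   86. ]
b [ 533.3 -318.1   86. ]
d [ 527.  -328.1   86. ]
e [ 514.5 -319.2   86. ]
-31.67855283779104 -35.56206000198098 15.221364393620895 10.817685530288049
far wire [ 481.66334113 -275.67411951   68.        ] [ 469.00071977 -295.31714553   68.        ] -32.80732576831599 mid [ 475.33203045 -285.49563252   68.        ] side -37.61519145886376 [ 521.64130098 -320.78029491   68.        ] [ 481.7123751  -289.67870047   68.        ] -35.50060432100008
[ 495.1 -267.5   62. ]
[ 579.1 -297.9   62. ]
[ 556.8 -363.3   62. ]
[ 470.9 -332.3   62. ]
[ 523.32370529 -315.11009854  187.15130602] [1.79954890e+02 1.49174847e-02 7.01313917e+01]
```

```bash
python3 -m creep '{"translation":[[-1.07,1.45,0],[0,0,20],[0,0,20],[0,0,20],[0,0,20],[0,0,20],[0,0,10],[0,0,6],[0,0,3],[0,0,0]],"rotation":[[0,0,0.13],[0,0,0.122],[0,0,0],[0,0,0],[0,0,0],[0,0,0],[0,0,0],[0,0,0],[0,0,0],[0,0,0]],"claw":[42,42,42,42,42,42,42,42,42,42]}' 60
python3 - <<'E'
from h import *
s=snapshot("wrist"); cv2.imwrite("pics/w2.png",cv2.resize(s["frame"][:,:,::-1],None,fx=1.5,fy=1.5)); t=sense(); print(t["tool_pos"],t["tcp_rot"],t["ft_force"])
E
```

```text
time: 2.9
tool_pos: [524.4, -316.8, 68.0]
tcp_rot: [179.9, 0.0, 55.5]
ft_force: [-0.3, 0.6, -0.3]
finger_gap: 42.2
[ 524.53761444 -316.83249423   68.24773468] [1.79924963e+02 1.73972106e-03 5.55279488e+01] [-0.81360658  0.15902645 -0.55196642]
```

View pics/w2.png

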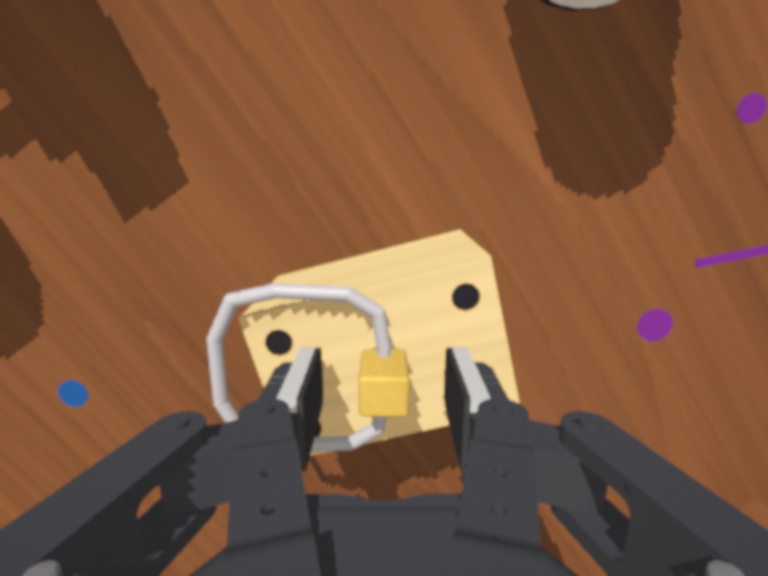

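```bash
python3 - <<'E'
from h import *
s=snapshot("wrist")
for p in ((384,397),(361,380),(408,380),(361,414),(406,416)): print(atz(s,p[0]/1.5,p[1]/1.5,86).round(1))
E
```

```text
[ 523.5 -317.4   86. ]
[ 521.  -308.7   86. ]
[ 532.8 -316.8   86. ]
[ 514.2 -318.3   86. ]
[ 525.4 -326.8   86. ]
```

```bash
python3 -m creep '{"translation":[[-0.8,0,2],[0,0,0],[0,0,0],[0,0,0],[0,0,0],[0,0,0],[0,0,0],[0,0,0]],"rotation":[[0,0,0],[0,0,0],[0,0,0],[0,0,0],[0,0,0],[0,0,0],[0,0,0],[0,0,0]],"claw":[15,10,10,10,10,10,10,10]}' 60
python3 -m creep '{"translation":[[0,0,-4],[0,0,-10],[0,0,-15],[0,0,-20],[0,0,-20],[0,0,-20],[0,0,-20],[0,0,-20],[0,0,-20],[0,0,-20]],"rotation":[[0,0,0],[0,0,0],[0,0,0],[0,0,0],[0,0,0],[0,0,0],[0,0,0],[0,0,0],[0,0,0],[0,0,0]],"claw":[10,10,10,10,10,10,10,10,10,10]}' 60
python3 - <<'E'
from h import *
s=snapshot("wrist"); cv2.imwrite("pics/w3.png",cv2.resize(s["frame"][:,:,::-1],None,fx=1.5,fy=1.5)); t=sense(); print(t["tool_pos"],t["tcp_rot"],t["ft_force"],t["finger_gap"])
E
```

```text
time: 3.8
tool_pos: [523.7, -317.4, 65.8]
tcp_rot: [180.0, 0.0, 55.5]
ft_force: [-2.2, 0.0, 5.5]
finger_gap: 14.4
time: 4.8
tool_pos: [523.3, -316.8, 236.3]
tcp_rot: [-180.0, -0.0, 55.5]
ft_force: [0.4, -0.1, -2.8]
finger_gap: 14.7
[ 524.60744822 -317.67111454  240.70435354] [ 1.79687996e+02 -1.97979570e-03  5.55176874e+01] [0.4968532  0.53793538 1.68758585] 14.619646219499591
```

View pics/w3.png

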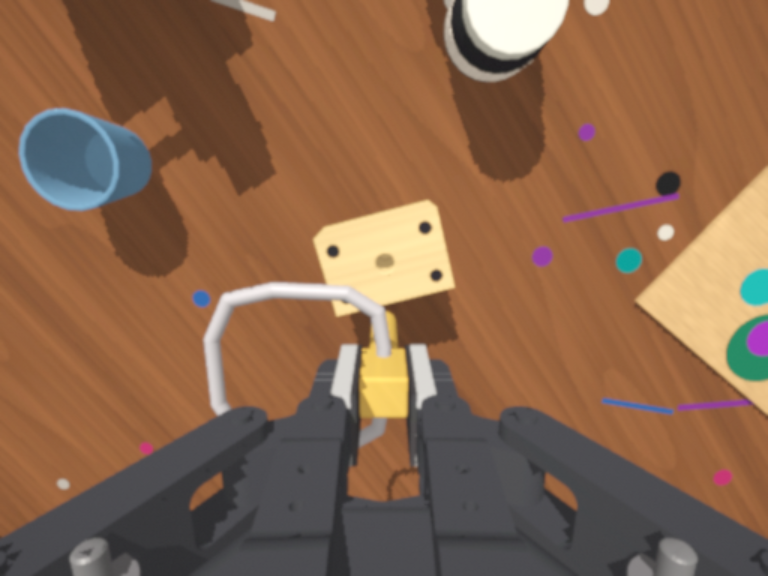

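```bash
python3 -m creep '{"translation":[[0,0,-10],[26.6,-16.2,-10],[26.6,-16.2,-10],[26.6,-16.2,-5.7],[26.6,-16.2,0],[26.6,-16.2,0],[26.6,-16.2,0],[26.6,-16.2,0],[26.6,-16.2,0],[26.6,-16.2,0]],"rotation":[[0,0,0],[0,0,0],[0,0,0],[0,0,0],[0,0,0],[0,0,0],[0,0,0],[0,0,0],[0,0,0],[0,0,0]],"claw":[10,10,10,10,10,10,10,10,10,10]}' 60
python3 -m creep '{"translation":[[26.6,-16.2,0],[0,0,0],[0,0,0],[0,0,0],[0,0,0],[0,0,0],[0,0,0],[0,0,0]],"rotation":[[0,0,-0.146],[0,0,-0.146],[0,0,-0.146],[0,0,-0.146],[0,0,-0.146],[0,0,-0.146],[0,0,-0.146],[0,0,-0.146]],"claw":[10,10,10,10,10,10,10,10]}' 60
python3 -m creep '{"translation":[[0,0,0],[0,0,0],[0,0,0],[0,0,0],[0,0,0],[0,0,0],[0,0,0],[0,0,0]],"rotation":[[0,0,-0.146],[0,0,-0.146],[0,0,-0.146],[0,0,-0.146],[0,0,-0.146],[0,0,-0.146],[0,0,0],[0,0,0]],"claw":[10,10,10,10,10,10,10,10]}' 60
python3 - <<'E'
from h import *
for n in ("wrist","side","scene"):
  s=snapshot(n); cv2.imwrite(f"pics/{n}4.png",s["frame"][:,:,::-1]); t=sense(); print(t["tool_pos"],t["tcp_rot"],t["ft_force"],t["finger_gap"],t["time"])
im=cv2.imread("pics/wrist4.png"); cv2.imwrite("pics/w4.png",cv2.resize(im,None,fx=1.5,fy=1.5))
im=cv2.imread("pics/side4.png"); cv2.imwrite("pics/s4.png",cv2.resize(im[150:300,120:320],None,fx=4,fy=4,interpolation=cv2.INTER_CUBIC))
im=cv2.imread("pics/scene4.png"); cv2.imwrite("pics/c4.png",cv2.resize(im[130:280,280:480],None,fx=4,fy=4,interpolation=cv2.INTER_CUBIC))
E
```

```text
time: 5.85
tool_pos: [538.2, -35.8, 269.4]
tcp_rot: [-179.9, 0.0, 55.5]
ft_force: [0.3, 0.3, -1.9]
finger_gap: 14.4
time: 6.65
tool_pos: [540.0, -6.0, 269.4]
tcp_rot: [-179.9, -0.1, 122.8]
ft_force: [-0.3, -0.3, -1.9]
finger_gap: 14.5
time: 7.45
tool_pos: [540.2, -6.1, 269.6]
tcp_rot: [180.0, -0.1, 172.4]
ft_force: [0.1, 0.3, -1.9]
finger_gap: 14.3
[540.3436371   -6.08655727 269.69682383] [ 1.79999445e+02 -4.79276637e-02  1.72383307e+02] [-0.50986837 -0.41316365 -2.83431441] 14.40987941675955 7.5
[540.42815038  -6.12144627 269.74950446] [ 1.79999460e+02 -3.74780026e-02  1.72423218e+02] [ 0.48654746 -0.64346639 -2.1873672 ] 14.615732443374426 7.55
[540.50623761  -6.13299881 269.85771515] [ 1.79999081e+02 -2.39600811e-02  1.72464751e+02] [-0.13047688 -0.27973896 -2.4408662 ] 14.692478743462283 7.6
```

View pics/w4.png

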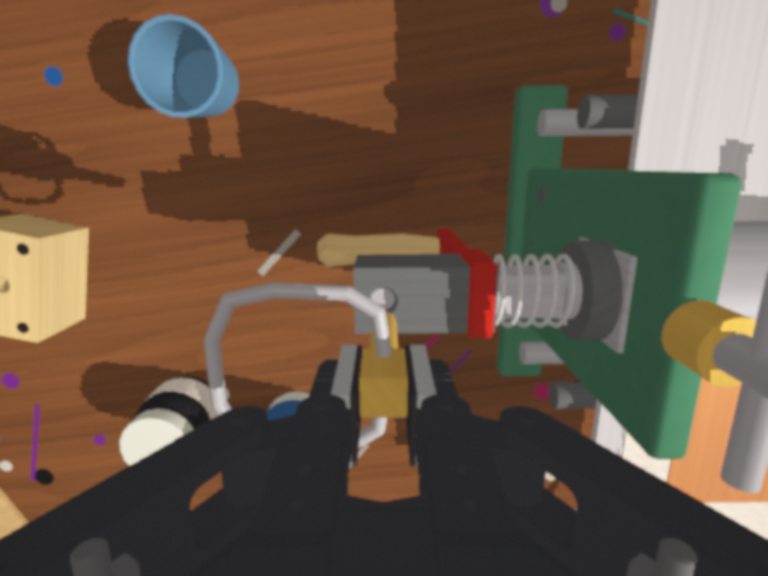

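View pics/s4.png

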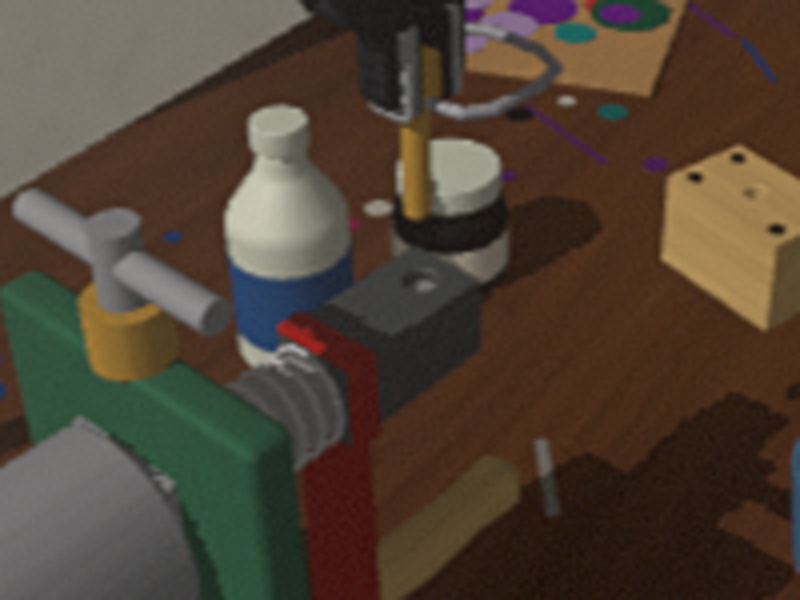

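View pics/c4.png

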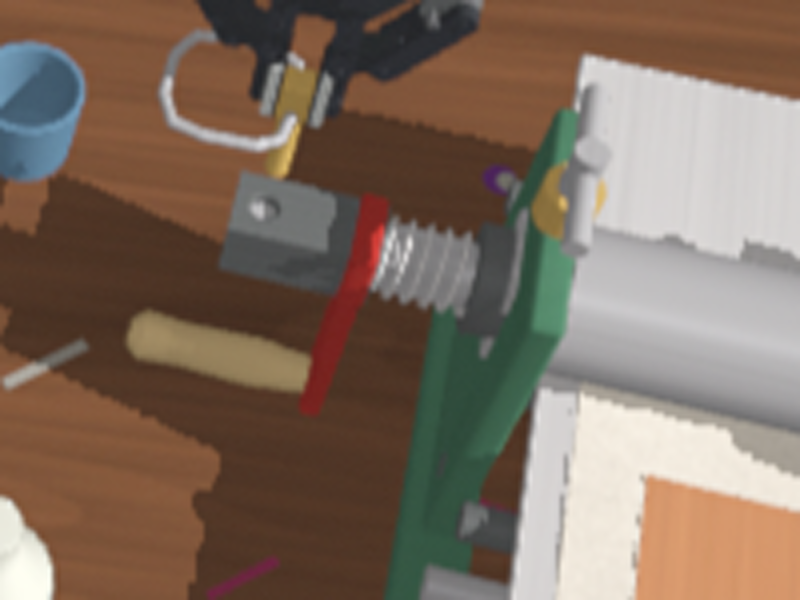

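```bash
python3 - <<'E'
from h import *
S={n:snapshot(n) for n in ("scene","side","wrist")}
a=lambda x,y:(S["side"],x/4+120,y/4+150)
c=lambda x,y:(S["scene"],x/4+280,y/4+130)
w=lambda x,y:(S["wrist"],x/1.5,y/1.5)
print("hole",tri([a(422,282),c(264,208)]))
for o in (a(422,282),c(264,208),w(383,298)): print(atz(*o,188))
print("tip",tri([a(416,214),c(278,170)]))
for o in (a(416,214),c(278,170)): print(atz(*o,220))
print([ (proj(S[n],[540.3,-6.2,188])) for n in S])
E
```

```text
hole (array([539.78355234,  -6.66418375, 186.45255053]), [array([-0.38078117,  0.18976909]), array([-0.22469663, -0.25822312])])
[538.34151245  -5.75477709 188.        ]
[541.42061848  -6.36104028 188.        ]
[538.09476298  -6.1135725  188.        ]
tip (array([540.32699526,  -5.05511055, 219.9439669 ]), [array([-0.37710213,  0.1895083 ]), array([-0.21864298, -0.25870417])])
[540.09414185  -5.72299903 220.        ]
[540.90962822  -4.61394494 220.        ]
[array([346.11610892, 181.54497632]), array([224.6560379 , 219.95195541]), array([255.58861958, 201.34241335])]
```

```bash
python3 -m creep '{"translation":[[0.6,-0.6,6],[0,0,8],[0,0,8],[0,0,6],[0,0,0],[0,0,0]],"rotation":[[0,0,0],[0,0,0],[0,0,0],[0,0,0],[0,0,0],[0,0,0]],"claw":[10,10,10,10,10,10]}' 60
python3 - <<'E'
from h import *
for n in ("wrist","side","scene"):
  s=snapshot(n); cv2.imwrite(f"pics/{n}5.png",s["frame"][:,:,::-1]); t=sense(); print(t["tool_pos"],t["tcp_rot"],t["ft_force"],t["finger_gap"],t["time"])
im=cv2.imread("pics/wrist5.png"); cv2.imwrite("pics/w5.png",cv2.resize(im[150:300,180:330],None,fx=4,fy=4,interpolation=cv2.INTER_CUBIC))
im=cv2.imread("pics/side5.png"); cv2.imwrite("pics/s5.png",cv2.resize(im[180:255,180:280],None,fx=8,fy=8,interpolation=cv2.INTER_CUBIC))
im=cv2.imread("pics/scene5.png"); cv2.imwrite("pics/c5.png",cv2.resize(im[150:225,310:410],None,fx=8,fy=8,interpolation=cv2.INTER_CUBIC))
E
```

```text
time: 8.35
tool_pos: [539.9, -6.7, 241.7]
tcp_rot: [180.0, -0.0, 172.6]
ft_force: [1.0, 0.2, -2.2]
finger_gap: 14.5
[540.07733322  -6.65590422 242.17675437] [1.79998948e+02 1.21928925e-02 1.72622894e+02] [-0.69033653 -0.06282821 -1.96854279] 14.52459284407033 8.4
[540.20719812  -6.69188159 242.42481334] [1.79997701e+02 3.74638455e-02 1.72618782e+02] [-0.74599806  0.03719988 -2.008304  ] 14.478148165459963 8.45
[540.27965393  -6.70184994 242.51461628] [1.79998596e+02 4.96935448e-02 1.72620633e+02] [ 0.44446185 -0.38860538 -2.78691794] 14.347487620756286 8.5
```

View pics/w5.png

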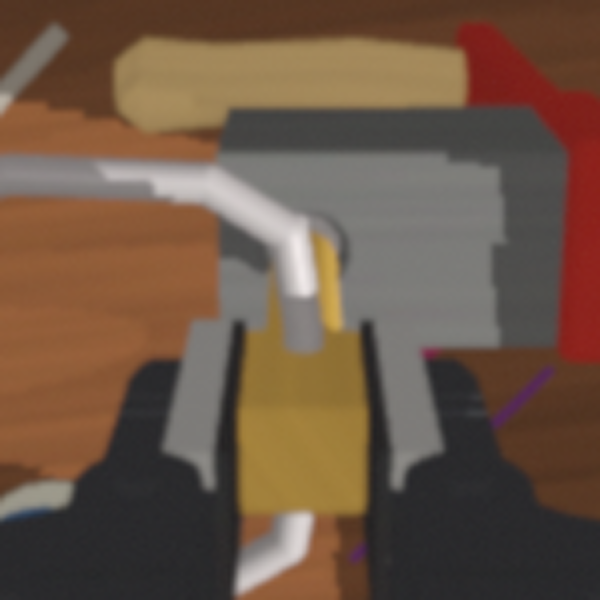

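View pics/s5.png

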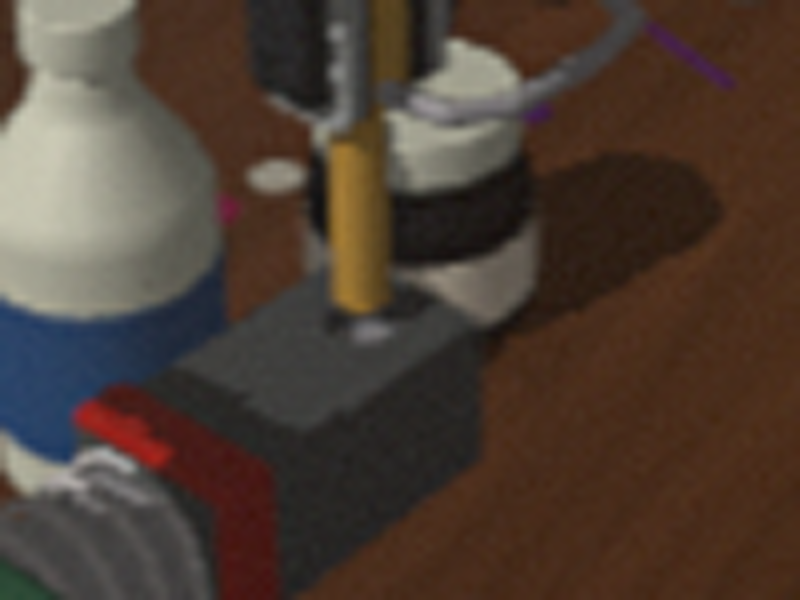

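View pics/c5.png

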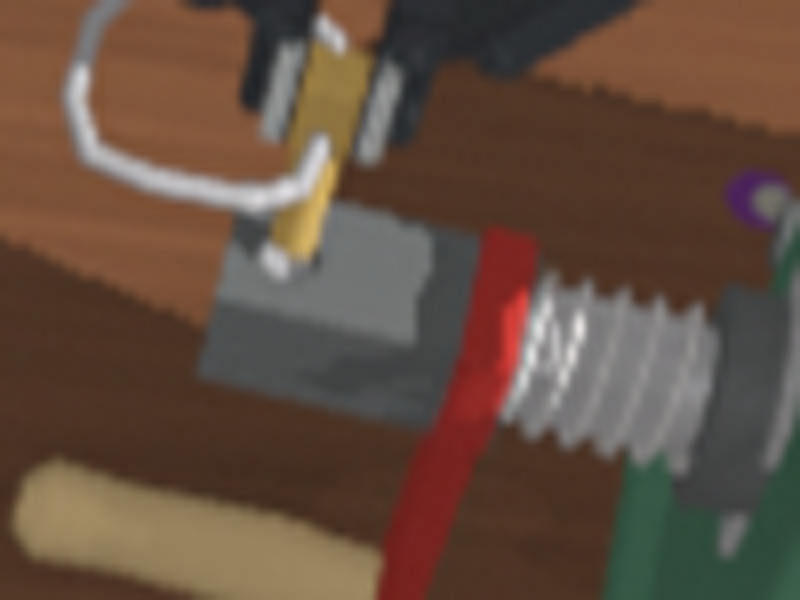

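```bash
python3 - <<'E'
from h import *
S={n:snapshot(n) for n in ("scene","side")}
H=np.array([539.8,-6.7,186.5])
for n,o in (("side",(180,180)),("scene",(310,150))):
  for d in ((0,0,0),(0,0,5),(0,0,4.),(1,0,5),(0,1,5)):
    print(n,d,((proj(S[n],H+d)-o)*8).round(1))
print("tip",tri([(S["side"],180+357/8,180+307/8),(S["scene"],310+296/8,150+250/8)]))
print(sense()["tool_pos"])
E
```

```text
side (0, 0, 0) [361.  325.2]
side (0, 0, 5) [360.3 305. ]
side (0, 0, 4.0) [360.4 309.1]
side (1, 0, 5) [356.2 303.3]
side (0, 1, 5) [357.3 307.5]
scene (0, 0, 0) [286.1 253.9]
scene (0, 0, 5) [289.2 242.4]
scene (0, 0, 4.0) [288.6 244.7]
scene (1, 0, 5) [289.  245.7]
scene (0, 1, 5) [293.3 242.9]
tip (array([540.69074115,  -5.46584999, 190.93494014]), [array([-0.49415989,  0.24570276]), array([-0.29126183, -0.33487485])])
[540.24089183  -6.68325411 242.45119385]
```

```bash
python3 -m creep '{"translation":[[0.6,-1.1,1],[0,0,1.5],[0,0,1.5],[0,0,1],[0,0,0]],"rotation":[[0,0,0],[0,0,0],[0,0,0],[0,0,0],[0,0,0]],"claw":[10,10,10,10,10]}' 60
python3 -m creep '{"translation":[[0,0,1],[0,0,0],[0,0,0]],"rotation":[[0,0,0],[0,0,0],[0,0,0]],"claw":[10,10,10]}' 60
python3 -m creep '{"translation":[[0,0,1],[0,0,0.5],[0,0,0]],"rotation":[[0,0,0],[0,0,0],[0,0,0]],"claw":[10,10,10]}' 60
```

```text
time: 9.1
tool_pos: [539.2, -7.7, 236.7]
tcp_rot: [180.0, -0.0, 172.6]
ft_force: [-0.1, 1.4, -1.8]
finger_gap: 14.7
time: 9.4
tool_pos: [539.3, -7.6, 236.0]
tcp_rot: [180.0, 0.0, 172.6]
ft_force: [0.3, -0.0, -1.9]
finger_gap: 14.5
time: 9.7
tool_pos: [539.2, -7.7, 234.4]
tcp_rot: [180.0, -0.0, 172.6]
ft_force: [0.1, 1.4, -1.9]
finger_gap: 14.6
```

```bash
python3 -m creep '{"translation":[[0,0,1],[0,0,1],[0,0,0]],"rotation":[[0,0,0],[0,0,0],[0,0,0]],"claw":[10,10,10]}' 60
python3 -m creep '{"translation":[[0,0,0.7],[0,0,0],[0,0,0]],"rotation":[[0,0,0],[0,0,0],[0,0,0]],"claw":[10,10,10]}' 60
python3 - <<'E'
from h import *
for n in ("side",):
  s=snapshot(n); cv2.imwrite(f"pics/{n}6.png",s["frame"][:,:,::-1]); t=sense(); print(t["tool_pos"],t["ft_force"],t["wrist_torque"])
im=cv2.imread("pics/side6.png"); cv2.imwrite("pics/s6.png",cv2.resize(im[180:255,180:280],None,fx=8,fy=8,interpolation=cv2.INTER_CUBIC))
E
```

```text
time: 10.0
tool_pos: [539.2, -7.7, 232.3]
tcp_rot: [-180.0, -0.0, 172.6]
ft_force: [0.8, 0.2, -2.9]
finger_gap: 14.0
time: 10.3
tool_pos: [539.3, -7.7, 231.8]
tcp_rot: [-180.0, 0.0, 172.6]
ft_force: [1.5, 1.0, -1.7]
finger_gap: 14.6
[539.2842061   -7.69296259 231.86543522] [ 0.055762    0.71963427 -1.98487102] [ 0.07906805 -0.1393782   0.02641006]
```

View pics/s6.png

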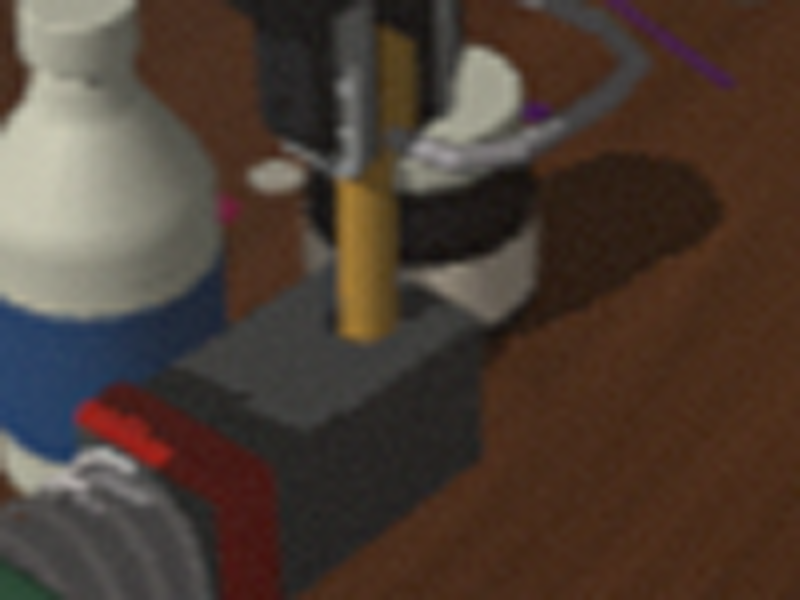

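```bash
python3 -m creep '{"translation":[[0,0,0.6],[0,0,0],[0,0,0]],"rotation":[[0,0,0],[0,0,0],[0,0,0]],"claw":[10,10,10]}' 60
python3 -m creep '{"translation":[[0,0,0.5],[0,0,0],[0,0,0]],"rotation":[[0,0,0],[0,0,0],[0,0,0]],"claw":[10,10,10]}' 60
python3 -m creep '{"translation":[[0,0,0.5],[0,0,0],[0,0,0]],"rotation":[[0,0,0],[0,0,0],[0,0,0]],"claw":[10,10,10]}' 60
```

```text
time: 10.65
tool_pos: [539.4, -7.7, 231.8]
tcp_rot: [180.0, 0.0, 172.6]
ft_force: [-0.4, -0.5, 4.3]
finger_gap: 14.3
time: 10.95
tool_pos: [539.6, -7.7, 231.7]
tcp_rot: [-180.0, 0.1, 172.6]
ft_force: [-1.4, -0.6, 6.7]
finger_gap: 14.4
time: 11.25
tool_pos: [539.7, -7.7, 231.7]
tcp_rot: [-180.0, 0.1, 172.6]
ft_force: [-2.6, 0.5, 9.3]
finger_gap: 14.4
```

```bash
python3 -m creep '{"translation":[[0,0.5,-0.4],[0,0.5,0],[0,0.5,0],[0,0.5,0],[0,0,0]],"rotation":[[0,0,0],[0,0,0],[0,0,0],[0,0,0],[0,0,0]],"claw":[10,10,10,10,10]}' 60
python3 -m creep '{"translation":[[0,0.5,0],[0,0.5,0],[0,0.5,0],[0,0.5,0],[0,0,0]],"rotation":[[0,0,0],[0,0,0],[0,0,0],[0,0,0],[0,0,0]],"claw":[10,10,10,10,10]}' 60
```

```text
time: 11.75
tool_pos: [539.8, -7.0, 231.7]
tcp_rot: [-179.9, 0.1, 172.6]
ft_force: [-2.6, -4.6, 7.9]
finger_gap: 14.4
time: 12.25
tool_pos: [540.2, -5.3, 231.7]
tcp_rot: [-179.8, 0.1, 172.6]
ft_force: [-2.0, -5.6, 6.5]
finger_gap: 14.6
```

```bash
python3 -m creep '{"translation":[[0,0.5,0],[0,0.5,0],[0,0.5,0],[0,0.5,0],[0,0,0]],"rotation":[[0,0,0],[0,0,0],[0,0,0],[0,0,0],[0,0,0]],"claw":[10,10,10,10,10]}' 60
python3 -m creep '{"translation":[[0,0.5,0],[0,0.5,0],[0,0.5,0],[0,0.5,0],[0,0,0]],"rotation":[[0,0,0],[0,0,0],[0,0,0],[0,0,0],[0,0,0]],"claw":[10,10,10,10,10]}' 60
```

```text
time: 12.75
tool_pos: [540.5, -3.5, 231.7]
tcp_rot: [-179.8, 0.1, 172.6]
ft_force: [-2.1, -6.5, 6.8]
finger_gap: 14.7
time: 13.25
tool_pos: [540.7, -1.7, 231.7]
tcp_rot: [-179.8, 0.1, 172.6]
ft_force: [-1.8, -7.3, 6.8]
finger_gap: 14.5
```

```bash
python3 -m creep '{"translation":[[0,0.5,0],[0,0.5,0],[0,0.5,0],[0,0.5,0],[0,0,0]],"rotation":[[0,0,0],[0,0,0],[0,0,0],[0,0,0],[0,0,0]],"claw":[10,10,10,10,10]}' 60
python3 -m creep '{"translation":[[0,0.5,0],[0,0.5,0],[0,0.5,0],[0,0.5,0],[0,0,0]],"rotation":[[0,0,0],[0,0,0],[0,0,0],[0,0,0],[0,0,0]],"claw":[10,10,10,10,10]}' 60
```

```text
time: 13.75
tool_pos: [541.0, 0.2, 231.7]
tcp_rot: [-179.8, 0.1, 172.6]
ft_force: [-1.4, -7.2, 6.9]
finger_gap: 14.4
time: 14.25
tool_pos: [541.2, 2.3, 231.6]
tcp_rot: [-179.8, 0.1, 172.6]
ft_force: [-1.6, -7.6, 6.7]
finger_gap: 14.4
```

```bash
python3 -m creep '{"translation":[[0,0.5,0],[0,0.5,0],[0,0.5,0],[0,0.5,0],[0,0,0]],"rotation":[[0,0,0],[0,0,0],[0,0,0],[0,0,0],[0,0,0]],"claw":[10,10,10,10,10]}' 60
python3 -m creep '{"translation":[[0,0.5,0],[0,0.5,0],[0,0.5,0],[0,0,0]],"rotation":[[0,0,0],[0,0,0],[0,0,0],[0,0,0]],"claw":[10,10,10,10]}' 60
```

```text
time: 14.75
tool_pos: [541.5, 4.3, 231.5]
tcp_rot: [-179.8, 0.1, 172.6]
ft_force: [-0.3, -6.5, 4.3]
finger_gap: 14.6
time: 15.15
tool_pos: [541.5, 6.5, 230.7]
tcp_rot: [-179.9, 0.0, 172.6]
ft_force: [1.1, -4.8, 1.1]
finger_gap: 14.7
```

```bash
python3 -m creep '{"translation":[[0,0,0.7],[0,0,0]],"rotation":[[0,0,0],[0,0,0]],"claw":[10,10]}' 60
python3 -m creep '{"translation":[[0,0,0.7],[0,0,0]],"rotation":[[0,0,0],[0,0,0]],"claw":[10,10]}' 60
```

```text
time: 15.35
tool_pos: [541.4, 6.7, 229.8]
tcp_rot: [-179.9, 0.0, 172.6]
ft_force: [1.0, -6.1, -0.3]
finger_gap: 14.7
time: 15.55
tool_pos: [541.4, 6.8, 229.1]
tcp_rot: [-179.9, 0.0, 172.6]
ft_force: [0.8, -4.7, 0.4]
finger_gap: 14.4
```

```bash
python3 -m creep '{"translation":[[0,0,0.8],[0,0,0.8],[0,0,0.8],[0,0,0]],"rotation":[[0,0,0],[0,0,0],[0,0,0],[0,0,0]],"claw":[10,10,10,10]}' 60
python3 -m creep '{"translation":[[0,0,1],[0,0,1],[0,0,1],[0,0,0]],"rotation":[[0,0,0],[0,0,0],[0,0,0],[0,0,0]],"claw":[10,10,10,10]}' 60
```

```text
time: 15.95
tool_pos: [541.4, 6.8, 226.7]
tcp_rot: [-179.9, 0.0, 172.6]
ft_force: [1.2, -4.5, 0.4]
finger_gap: 14.3
time: 16.35
tool_pos: [541.4, 6.8, 223.6]
tcp_rot: [-179.9, 0.0, 172.6]
ft_force: [1.4, -5.5, 0.2]
finger_gap: 14.2
```

```bash
python3 -m creep '{"translation":[[0,0,1.5],[0,0,1.5],[0,0,1.5],[0,0,1.5],[0,0,0]],"rotation":[[0,0,0],[0,0,0],[0,0,0],[0,0,0],[0,0,0]],"claw":[10,10,10,10,10]}' 60
python3 -m creep '{"translation":[[0,0,1.5],[0,0,1.5],[0,0,1.5],[0,0,1.5],[0,0,0]],"rotation":[[0,0,0],[0,0,0],[0,0,0],[0,0,0],[0,0,0]],"claw":[10,10,10,10,10]}' 60
```

```text
time: 16.85
tool_pos: [541.4, 6.8, 217.5]
tcp_rot: [-179.9, 0.0, 172.6]
ft_force: [2.9, -4.2, -1.4]
finger_gap: 14.3
time: 17.35
tool_pos: [541.4, 6.8, 211.5]
tcp_rot: [-179.9, 0.0, 172.6]
ft_force: [1.6, -4.7, -1.4]
finger_gap: 14.4
```

```bash
python3 -m creep '{"translation":[[0,0,1],[0,0,1],[0,0,1],[0,0,1],[0,0,0]],"rotation":[[0,0,0],[0,0,0],[0,0,0],[0,0,0],[0,0,0]],"claw":[10,10,10,10,10]}' 60
python3 -m creep '{"translation":[[0,0,1],[0,0,1],[0,0,1],[0,0,1],[0,0,0]],"rotation":[[0,0,0],[0,0,0],[0,0,0],[0,0,0],[0,0,0]],"claw":[10,10,10,10,10]}' 60
python3 -m creep '{"translation":[[0,0,1],[0,0,1],[0,0,1],[0,0,1],[0,0,0]],"rotation":[[0,0,0],[0,0,0],[0,0,0],[0,0,0],[0,0,0]],"claw":[10,10,10,10,10]}' 60
```

```text
time: 17.85
tool_pos: [541.5, 6.8, 207.7]
tcp_rot: [-179.9, 0.0, 172.6]
ft_force: [1.4, -5.8, -0.3]
finger_gap: 14.3
time: 18.35
tool_pos: [541.5, 6.8, 203.7]
tcp_rot: [-179.9, 0.0, 172.6]
ft_force: [1.9, -6.0, 0.4]
finger_gap: 14.5
time: 18.85
tool_pos: [541.5, 6.8, 199.7]
tcp_rot: [-179.9, 0.0, 172.6]
ft_force: [1.2, -5.6, -1.1]
finger_gap: 14.5
```

```bash
python3 -m creep '{"translation":[[0,0,1],[0,0,1],[0,0,1],[0,0,1],[0,0,0]],"rotation":[[0,0,0],[0,0,0],[0,0,0],[0,0,0],[0,0,0]],"claw":[10,10,10,10,10]}' 60
python3 -m creep '{"translation":[[0,0,1],[0,0,1],[0,0,1],[0,0,0]],"rotation":[[0,0,0],[0,0,0],[0,0,0],[0,0,0]],"claw":[10,10,10,10]}' 60
python3 -m creep '{"translation":[[0,0,1],[0,0,0.5],[0,0,0]],"rotation":[[0,0,0],[0,0,0],[0,0,0]],"claw":[10,10,10]}' 60
```

```text
time: 19.35
tool_pos: [541.5, 6.8, 195.7]
tcp_rot: [-179.9, 0.0, 172.6]
ft_force: [2.2, -5.3, -0.8]
finger_gap: 14.6
time: 19.75
tool_pos: [541.5, 6.8, 192.7]
tcp_rot: [-179.9, 0.0, 172.6]
ft_force: [1.5, -6.4, -0.4]
finger_gap: 14.7
time: 20.05
tool_pos: [541.6, 6.8, 191.8]
tcp_rot: [-179.9, 0.1, 172.6]
ft_force: [-0.6, -4.6, 2.9]
finger_gap: 14.4
```

```bash
python3 -m creep '{"translation":[[0,-0.4,0.6],[0,-0.4,0],[0,0,0]],"rotation":[[0,0,0],[0,0,0],[0,0,0]],"claw":[10,10,10]}' 60
python3 - <<'E'
from h import *
for n in ("side","scene"):
  s=snapshot(n); cv2.imwrite(f"pics/{n}7.png",s["frame"][:,:,::-1]); t=sense(); print(t["tool_pos"],t["ft_force"],t["wrist_torque"])
im=cv2.imread("pics/side7.png"); a=cv2.resize(im[180:255,180:280],None,fx=4,fy=4,interpolation=cv2.INTER_CUBIC)
im=cv2.imread("pics/scene7.png"); b=cv2.resize(im[150:225,310:410],None,fx=4,fy=4,interpolation=cv2.INTER_CUBIC)
cv2.imwrite("pics/sc7.png",np.hstack([a,b]))
E
```

```text
time: 20.35
tool_pos: [541.6, 6.5, 191.8]
tcp_rot: [-180.0, 0.1, 172.6]
ft_force: [-1.5, -2.5, 6.3]
finger_gap: 14.4
[541.57773491   6.49927964 191.76849262] [-1.3471888  -3.72647627  8.37378299] [-0.59949768  0.27054997 -0.05053748]
[541.56355206   6.49780411 191.75925042] [-1.40792752 -3.09430095  6.52094648] [-0.57976939  0.29727347 -0.02444158]
```

View pics/sc7.png

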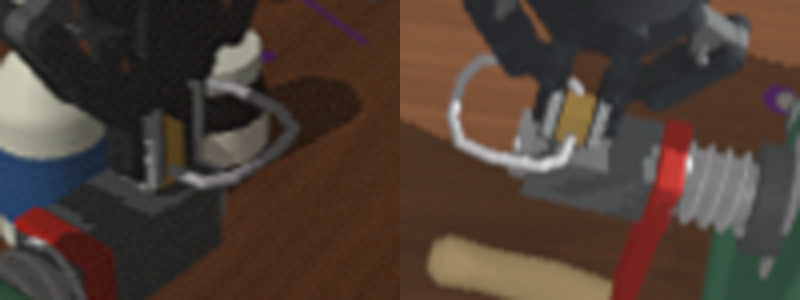

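```bash
python3 -m creep '{"translation":[[0,0,-0.8],[0,0,0],[0,0,0],[0,0,0],[0,0,0]],"rotation":[[0,0,0],[0,0,0],[0,0,0],[0,0,0],[0,0,0]],"claw":[38,38,38,38,38]}' 60
python3 -m creep '{"translation":[[0,0,-5],[0,0,-10],[0,0,-15],[0,0,-20],[0,0,-20],[0,0,0],[0,0,0]],"rotation":[[0,0,0],[0,0,0],[0,0,0],[0,0,0],[0,0,0],[0,0,0],[0,0,0]],"claw":[38,38,38,38,38,38,38]}' 60
python3 - <<'E'
from h import *
for n in ("wrist","side","scene"):
  s=snapshot(n); cv2.imwrite(f"pics/{n}8.png",s["frame"][:,:,::-1]); t=sense(); print(t["tool_pos"],t["ft_force"],t["wrist_torque"])
im=cv2.imread("pics/side8.png"); a=cv2.resize(im[180:255,180:280],None,fx=4,fy=4,interpolation=cv2.INTER_CUBIC)
im=cv2.imread("pics/scene8.png"); b=cv2.resize(im[150:225,310:410],None,fx=4,fy=4,interpolation=cv2.INTER_CUBIC)
cv2.imwrite("pics/sc8.png",np.hstack([a,b]))
im=cv2.imread("pics/wrist8.png"); cv2.imwrite("pics/w8.png",cv2.resize(im[120:270,130:330],None,fx=4,fy=4,interpolation=cv2.INTER_CUBIC))
E
```

```text
time: 20.95
tool_pos: [541.0, 7.0, 191.3]
tcp_rot: [180.0, -0.0, 172.6]
ft_force: [-0.6, 0.3, 0.3]
finger_gap: 38.3
time: 21.65
tool_pos: [541.7, 6.8, 262.8]
tcp_rot: [180.0, 0.1, 172.6]
ft_force: [0.6, 0.2, -0.7]
finger_gap: 38.3
[541.15469704   6.85920067 261.57825612] [-0.01903254  0.93539267 -0.90053618] [-0.01427882 -0.01563597  0.01727663]
[540.77071691   6.90363944 260.80943332] [-0.05901461 -0.01650206  0.27580855] [-0.02450797  0.02024635  0.0189978 ]
[540.622646     6.92132759 260.4935818 ] [ 0.10725792  0.46662162 -0.49596812] [-0.01587526 -0.00434718  0.02833237]
```

View pics/sc8.png

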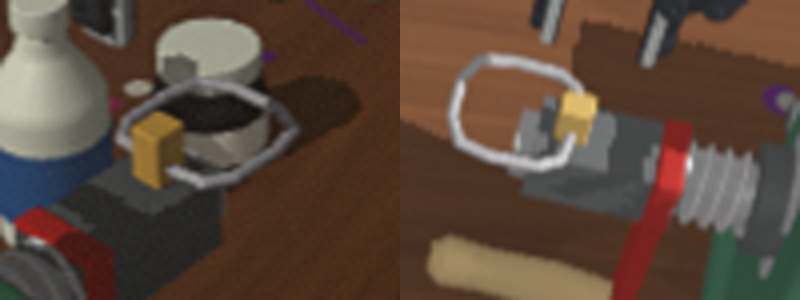

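View pics/w8.png

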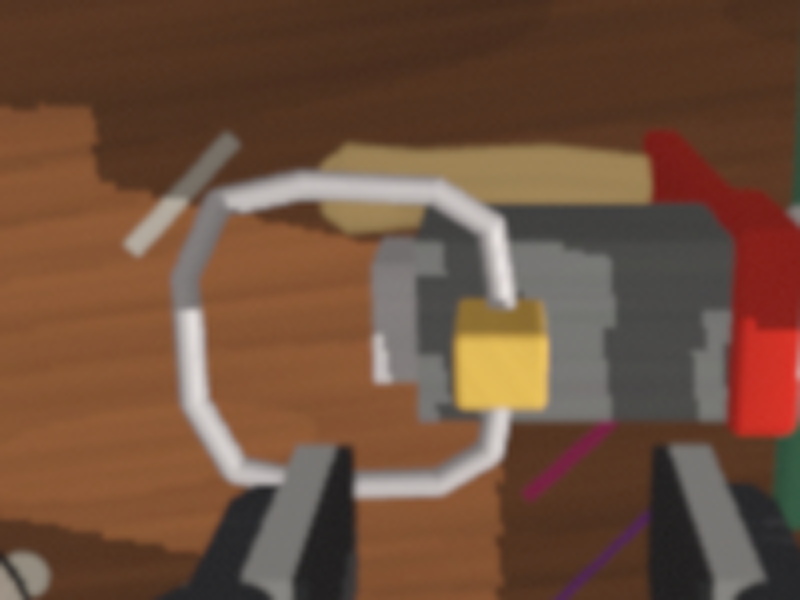

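```bash
python3 - <<'E'
from h import *
s=snapshot("wrist"); cv2.imwrite("pics/wrist9.png",s["frame"][:,:,::-1])
w=lambda x,y:(x/4+130,y/4+120)
im=s["frame"]; 
P=lambda p,z:atz(s,*w(*p),z).round(1)
print("head c",P((502,362),212),"corners",[P(p,212) for p in ((457,333),(550,330),(548,408),(457,408))])
print("far",P((190,305),194),P((197,405),194),P((183,265),194))
print("shaft end", P((375,240),182),P((378,383),182))
print("loop sides",P((305,187),194),P((380,487),194),P((440,190),194),P((440,487),194))
print(sense()["tool_pos"],sense()["joint_pos"])
E
```

```text
head c [536.2   7.3 212. ] corners [array([5.302e+02, 5.000e-01, 2.120e+02]), array([531.6,  16. , 212. ]), array([545.4,  14. , 212. ]), array([543.4,  -1.4, 212. ])]
far [524.3 -48.4 194. ] [543.5 -51.  194. ] [516.7 -48.1 194. ]
shaft end [519.2 -14.8 182. ] [547.7 -18.7 182. ]
loop sides [505.5 -23.9 194. ] [564.4 -19.7 194. ] [ 5.091e+02 -2.000e-01  1.940e+02] [565.8  -8.4 194. ]
[540.57051862   6.91556215 260.36848769] [-4.70169448e+00 -2.25355535e+00  9.22687434e+01  2.77425193e-04
  9.00924527e+01 -8.73214027e+01]
```

```bash
python3 -m creep '{"translation":[[0,-21,0],[0,-21,0],[0,-22,0],[0,0,0],[0,0,0],[0,0,0],[0,0,0],[0,0,0],[0,0,0],[0,0,0]],"rotation":[[0,0,0],[0,0,0],[0,0,0],[0,0,0.143],[0,0,0.143],[0,0,0.143],[0,0,0.143],[0,0,0.143],[0,0,0.143],[0,0,0.143]],"claw":[38,20,0,0,0,0,0,0,0,0]}' 40
python3 -m creep '{"translation":[[0,0,10],[0,0,10],[0,0,10],[0,0,10],[0,0,10],[0,0,0]],"rotation":[[0,0,0.143],[0,0,0.143],[0,0,0.143],[0,0,0.141],[0,0,0],[0,0,0]],"claw":[0,0,0,0,0,0]}' 40
python3 - <<'E'
from h import *
for n in ("wrist","side","scene"):
  s=snapshot(n); cv2.imwrite(f"pics/{n}10.png",s["frame"][:,:,::-1]); t=sense(); print(t["tool_pos"],t["tcp_rot"],t["ft_force"],t["finger_gap"])
im=cv2.imread("pics/side10.png"); a=cv2.resize(im[160:260,180:280],None,fx=4,fy=4,interpolation=cv2.INTER_CUBIC)
im=cv2.imread("pics/scene10.png"); b=cv2.resize(im[130:230,310:410],None,fx=4,fy=4,interpolation=cv2.INTER_CUBIC)
cv2.imwrite("pics/sc10.png",np.hstack([a,b]))
E
```

```text
time: 22.85
tool_pos: [532.5, -56.5, 260.5]
tcp_rot: [-179.9, -0.1, 114.9]
ft_force: [0.4, 1.1, -0.2]
finger_gap: -0.1
time: 23.45
tool_pos: [531.6, -56.3, 209.0]
tcp_rot: [-179.8, -0.0, 82.9]
ft_force: [-0.1, 0.6, -0.7]
finger_gap: 0.2
[532.13462382 -56.42422076 210.21310339] [-1.79859562e+02 -1.12976840e-02  8.28391700e+01] [ 0.23623755  0.41802664 -0.51370977] 0.00854581091560394
[532.63142286 -56.53654766 211.11860344] [-1.79943316e+02 -1.87460238e-03  8.28027631e+01] [ 0.42322187 -0.33181383  0.88181542] -0.29689379683196565
[532.98442995 -56.60272671 211.69555878] [ 1.79997579e+02 -7.03638431e-04  8.27592262e+01] [ 0.03382508 -0.40353979 -0.56945045] -0.07715125640406428
```

View pics/sc10.png

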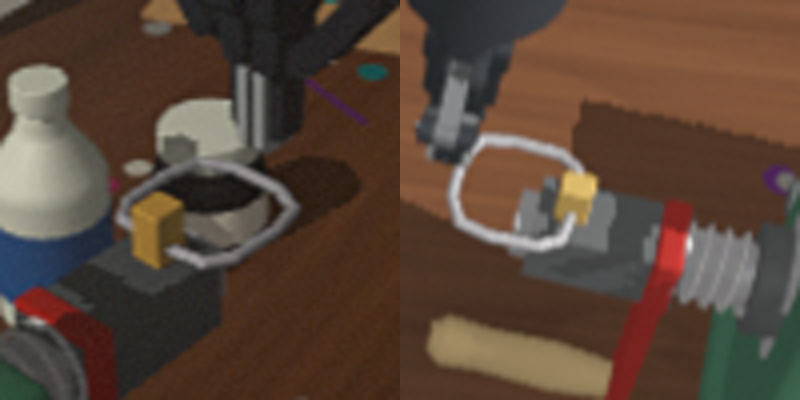

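View pics/wrist10.png

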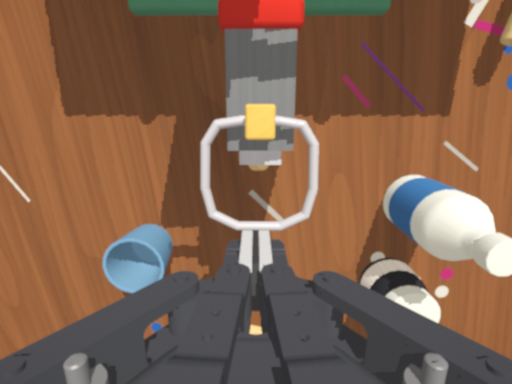

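```bash
python3 - <<'E'
from h import *
s=snapshot("wrist"); t=sense();print(t["tool_pos"])
print("far",atz(s,258,226,194),"head",atz(s,260,124,212),"shaftend",atz(s,258,161,182))
c=t["tool_pos"]; ex=np.array([.129,.992,0])
for k in (-11,0,11): print(k,proj(s,c+k*ex))
E
```

```text
[533.20660817 -56.63164917 212.04905258]
far [533.99121346 -52.50319862 194.        ] head [541.89065766   4.90442056 212.        ] shaftend [538.49090422 -17.23985196 182.        ]
-11 [257.69765309 265.70008873]
0 [257.81019726 246.72911645]
11 [257.92721483 227.00408536]
```

```bash
python3 -m creep '{"translation":[[0,0,5],[0,0,5],[0,0,4],[0,0,0]],"rotation":[[0,0,0],[0,0,0],[0,0,0],[0,0,0]],"claw":[0,0,0,0]}' 40
python3 -m creep '{"translation":[[0.1,0,2.9],[0.2,0,2.9],[0.4,0,2.9],[0.5,0,2.8],[0.7,0,2.8],[0,0,0]],"rotation":[[0,0,0],[0,0,0],[0,0,0],[0,0,0],[0,0,0],[0,0,0]],"claw":[0,0,0,0,0,0]}' 40
```

```text
time: 24.05
tool_pos: [532.4, -56.5, 196.5]
tcp_rot: [-179.9, -0.0, 82.6]
ft_force: [-0.6, 0.2, 0.7]
finger_gap: 0.3
time: 24.65
tool_pos: [533.0, -54.6, 182.7]
tcp_rot: [-180.0, -0.0, 82.6]
ft_force: [0.0, -1.3, 1.4]
finger_gap: 0.2
```

```bash
python3 -m creep '{"translation":[[0.7,0,2.8],[0.9,0,2.8],[1.0,0,2.7],[1.1,0,2.7],[1.2,0,2.6],[1.3,0,2.6],[0,0,0]],"rotation":[[0,0,0],[0,0,0],[0,0,0],[0,0,0],[0,0,0],[0,0,0],[0,0,0]],"claw":[0,0,0,0,0,0,0]}' 40
python3 - <<'E'
from h import *
s=snapshot("side"); cv2.imwrite("pics/s11.png",cv2.resize(s["frame"][140:260,150:310,::-1],None,fx=4,fy=4,interpolation=cv2.INTER_CUBIC))
E
```

```text
time: 25.35
tool_pos: [533.7, -48.2, 166.4]
tcp_rot: [-180.0, -0.0, 82.6]
ft_force: [-0.1, -0.7, 1.6]
finger_gap: 0.1
```

View pics/s11.png

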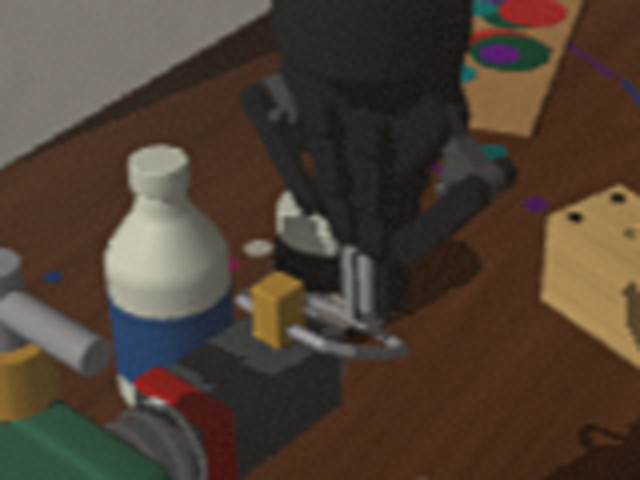

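```bash
python3 -m creep '{"translation":[[1.5,0,2.5],[1.5,0,2.4],[1.7,0,2.3],[1.8,0,2.2],[0,0,0]],"rotation":[[0,0,0],[0,0,0],[0,0,0],[0,0,0],[0,0,0]],"claw":[0,0,0,0,0]}' 40
python3 -m creep '{"translation":[[1.9,0,2.1],[2,0,2.0],[1.5,0,2],[1,0,2],[0,0,0]],"rotation":[[0,0,0],[0,0,0],[0,0,0],[0,0,0],[0,0,0]],"claw":[0,0,0,0,0]}' 40
python3 - <<'E'
from h import *
s=snapshot("side"); cv2.imwrite("pics/s12.png",cv2.resize(s["frame"][140:260,150:310,::-1],None,fx=4,fy=4,interpolation=cv2.INTER_CUBIC))
E
```

```text
time: 25.9
tool_pos: [534.5, -41.6, 156.9]
tcp_rot: [-179.9, -0.0, 82.6]
ft_force: [0.1, 1.1, 0.3]
finger_gap: 0.0
time: 26.4
tool_pos: [535.4, -35.6, 149.0]
tcp_rot: [-180.0, -0.0, 82.6]
ft_force: [-0.9, -0.9, -0.1]
finger_gap: -0.1
```

View pics/s12.png

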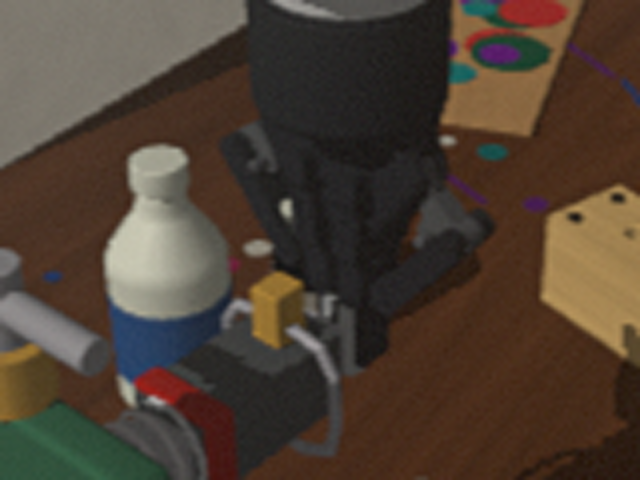

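```bash
python3 -m creep '{"translation":[[-10,0,0],[-15,0,0],[-15,0,0],[0,0,-20],[0,0,-25],[0,0,-25],[0,0,-25],[0,0,-25],[0,0,0],[0,0,0]],"rotation":[[0,0,0],[0,0,0],[0,0,0],[0,0,0],[0,0,0],[0,0,0],[0,0,0],[0,0,0],[0,0,0],[0,0,0]],"claw":[0,0,0,0,0,0,0,0,0,0]}' 40
python3 - <<'E'
from h import *
L=[]
for n,(x,y) in (("side",(170,170)),("scene",(300,140)),("wrist",(180,0))):
  s=snapshot(n); L.append(cv2.resize(s["frame"][y:y+120,x:x+130,::-1],None,fx=2.05*1,fy=2.05*1,interpolation=cv2.INTER_CUBIC))
  if n=="wrist": cv2.imwrite("pics/w13.png",s["frame"][:,:,::-1])
  else: print(n,(proj(s,[539.5,7.0,200])).round(1))
cv2.imwrite("pics/sc13.png",np.hstack(L)); print(sense()["tool_pos"],sense()["ft_force"])
s=snapshot("side");cv2.imwrite("pics/s13.png",cv2.resize(s["frame"][180:260,170:290,::-1],None,fx=6,fy=6,interpolation=cv2.INTER_CUBIC))
s=snapshot("scene");cv2.imwrite("pics/c13.png",cv2.resize(s["frame"][140:220,300:420,::-1],None,fx=6,fy=6,interpolation=cv2.INTER_CUBIC))
E
```

```text
time: 27.45
tool_pos: [530.7, -76.7, 270.0]
tcp_rot: [179.9, 0.0, 82.5]
ft_force: [-0.4, -0.0, -0.6]
finger_gap: 0.0
side [219.9 218.2]
scene [353.9 178.6]
[529.7183286  -75.82677547 267.91837036] [0.13970915 0.15655718 0.02301525]
```

View pics/s13.png

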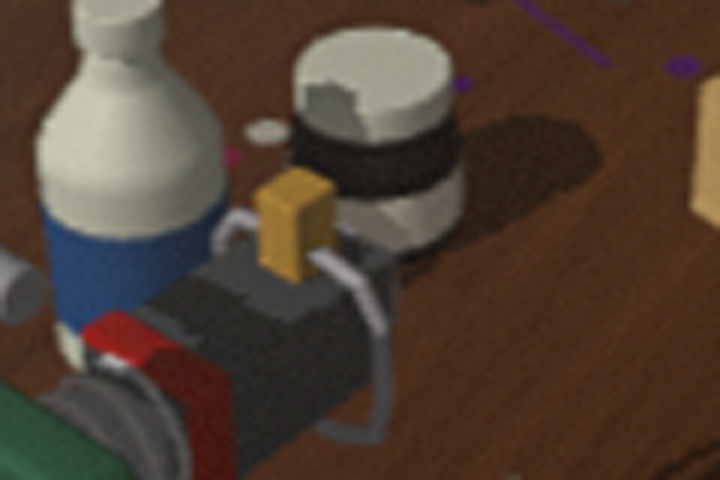

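View pics/c13.png

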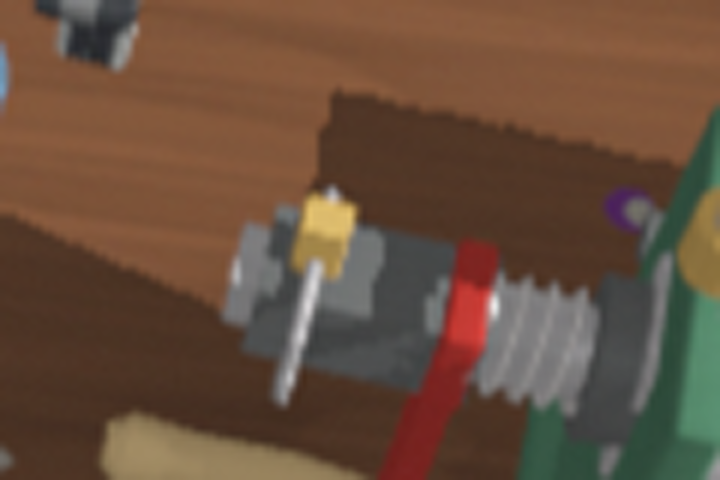

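View pics/w13.png

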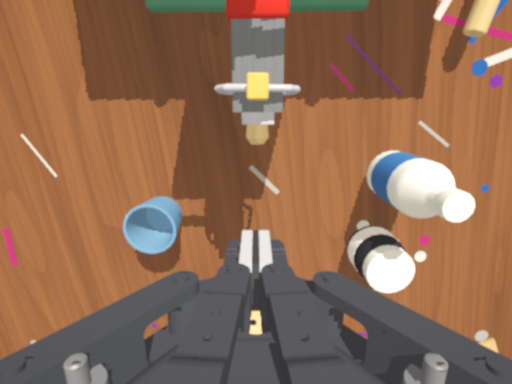

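```bash
python3 - <<'E'
from h import *
s=snapshot("scene"); d=snapshot("side")
H=np.array([540,6.8,194.]); ex=np.array([.992,-.129,0]); ey=np.array([.129,.992,0])
for th in (1.2,1.4,1.57):
  for r in (45,):
    p=H+29*ex-ey*r*np.cos(th)-[0,0,r*np.sin(th)]
    q=H-29*ex-ey*r*np.cos(th)-[0,0,r*np.sin(th)]
    print(th,((proj(s,p)-[300,140])*6).round(),((proj(d,q)-[170,180])*6).round())
E
```

```text
1.2 [235. 372.] [426. 387.]
1.4 [259. 382.] [404. 410.]
1.57 [281. 388.] [385. 427.]
```

```bash
python3 -c "
from bench import *
print(hand_in())"
```

```text
the job is handed in; nothing more can be done
None
```

The pin is through the crank and the shaft with its head on the hub, its loop is snapped shut round the shaft, and I handed the job in at about 27.7 s of the 67 s. No verdict was reported.

- **Finding the shaft hole:** I gripped the pin by its head and lowered it into the hub's hole until the tip met the shaft top. I then dragged the crank inward with about 7 N sideways and under 12 N down. The tip dropped in after roughly 13 to 14 mm of tool travel.
- **Seating the pin:** It slid down freely and the head met the hub where expected, with the fingertips at 191.8 mm against 191.3 expected. I let go, and the pictures showed the head on the hub with the loop level and facing off the shaft end.
- **Closing the loop:** I pushed the far wire along its arc with the closed fingers, at 2 N or less, and it snapped shut. I then backed the arm off and raised it clear.

In the last pictures the loop hangs straight down: its lower corner projects within about 10 pixels, in 6x enlargements, of where a 1.57 rad loop should be in both fixed cameras. The head is upright on the hub, the bottle, jar and pot were never touched, and the wrist force was near zero.

**Small disagreements:** The cameras differed by up to about 3 mm on the hole's position and up to about 5 mm on the seated head's. I relied on the tip's position relative to the hole and on force. I could not see how well the pin is centred in the hole; the 1 mm clearance limits any offset.

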